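Clear a marking press, zero its depth stop, back off a quarter turn, try the stroke

TASK

A brass rod was left under the punch of the grey marking press: draw it out and lay it flat in the plywood stock tray. Reset the press's depth stop: turn the T-bar screw clockwise (seen from above) until it bottoms, then back it off by a quarter turn. Then, with the rod already in the tray, try the stroke: push the wooden palm knob down through its soft first stop to the firm second stop and let it come back up, leaving the screw at its setting and the small glue bottle, the eye loupe and the polish bar where they are.

Things in the scene. Friction and masses are not known exactly. Their poses are not given: they have to be found in the camera images.
- press: Grey bench marking press, heavy, fixed. Origin: centre of the underside of its base plate (190 x 80 x 14 mm high), on the table; z up, -x its open front, roughly toward the robot. In its frame, mm: column x 61..93, y +-23; head x -3..93, y +-23, z 88..122, over the anvil; ram axis x 20, stop screw axis x 72, both y 0. Open at both sides.
- anvil (a point): Centre of the round steel anvil's top, 26 mm across, 40 mm above the table, under the punch (its tip 14.5 mm higher at rest). A block, the front rest, stands 65 mm in front of it (14 mm long along the press's x): notch 14 mm wide with floor at the anvil's height, lips 5 mm higher.
- stop_screw (a joint): Angle of the depth-stop screw, rad: 0 = bottomed, its flange hard on the head (rigid stop); grows counter-clockwise seen from above as it is backed off, a quarter turn back is 1.57. It rises 2 mm a turn, stays where it is left, takes about 0.05 N m to turn and starts between 1.9 and 3.5.
- t_bar (a point): Centre of the screw's T-bar, on the screw axis, 224 mm above the table when bottomed. Steel bar 54 mm long, 9 mm wide, 9 mm high, along this point's x axis, which turns with the screw (at joint value 0 it is the press's x axis). A 14 mm ball on its +x end only. Under it a boss 17 mm across, then a 10 mm shank. The bar stands higher than all the rest of the press.
- ram (a joint): Travel of the ram (punch and forked collar), m: 0 = up, at rest; grows downward. Light return spring, 5 to 7 N. First stop: its fork meets the flange of the stop screw, at 0.014 with the screw bottomed, 0.0135 with it a quarter turn back. With the rod under the punch it stops far earlier.
- palm_knob (a joint): Travel of the palm knob on the ram, m: 0 = out, grows downward, 0.005 = solid, the firm second stop. Stiff spring, 10 N to start and 13 N at the end, so it moves only after the ram has met its stop; springs back when released. Full stroke of the knob's top: 18.5 mm with the screw a quarter turn back.
- knob_top (a point): Centre of the top of the dark turned-wood palm knob, a mushroom 44 mm across on the ram axis, 52 mm in front of the screw axis; 194 mm above the table at rest. Push it straight down.
- brass_rod: Brass rod 8 x 120 x 8 mm, about 0.05 kg. Origin: centre of its underside, 40 mm above the table at the start; its length is its y axis. It lies level along the press's x axis in the notch of the front rest, one end under the punch, the other about 40 mm out in front of the rest. Draw it out to the front: head and punch are above its rear part.
- stock_tray: Open plywood stock tray, loose, 0.3 kg, 95 (x) x 165 (y) x 36 mm high outside, walls and floor 5 mm. Origin: centre of the underside. The rod fits in along its y axis.
- glue_small: Small white glue bottle, 30 mm across, 100 mm high, standing loose between press and tray. Origin: centre of the underside. Leave in place.
- eye_loupe: Black eye loupe, 34 mm across, 30 mm high, standing loose between press and tray. Origin: centre of the underside. Leave in place.
- polish_bar: Green bar of polishing compound 28 (x) x 78 (y) x 24 mm high, loose on the table. Origin: centre of the underside. Leave in place.

How it is judged (in metres and radians):
On the way, in this order (a step that is already met when the one before it is completed fails the run):
1. the stop screw is bottomed (value of joint stop_screw below 0.09 rad), for 0.2 s.
2. the screw is backed off a quarter turn, within 15 degrees (value of joint stop_screw between 1.311 and 1.831 rad), for 0.3 s.
3. with the rod in the tray and the screw still at its setting, the knob is pressed to its firm second stop (all of step 2 and value of joint ram above 0.0125 m and value of joint palm_knob above 0.0042 m and x of brass_rod in the frame of stock_tray between -0.04 and 0.04 m and y of brass_rod in the frame of stock_tray between -0.025 and 0.025 m and z of brass_rod in the frame of stock_tray below 0.025 m and angle between brass_rod's own y axis and vertical between 1.37 and 1.77 rad), for 0.1 s.
At the end, for the whole second after the job is handed in: The stop screw stands a quarter turn (within 15 degrees) back from its bottom, the ram and palm knob are fully up, the brass rod lies flat (within about 11 degrees) and still inside the upright stock tray (all of step 2 and value of joint ram below 0.0012 m and value of joint palm_knob below 0.0008 m and x of brass_rod in the frame of stock_tray between -0.04 and 0.04 m and y of brass_rod in the frame of stock_tray between -0.025 and 0.025 m and z of brass_rod in the frame of stock_tray below 0.025 m and angle between brass_rod's own y axis and vertical between 1.37 and 1.77 rad and linear speed of brass_rod below 0.02 m/s and angle between stock_tray's own z axis and vertical below 0.08 rad); the robot touches nothing.
It fails at once if the small glue bottle is moved more than 25 mm or tipped over (distance of glue_small from where it was at the start of the episode above 0.025 m or angle between glue_small's own z axis and vertical above 0.5 rad).
It fails at once if the eye loupe is moved more than 25 mm or tipped over (distance of eye_loupe from where it was at the start of the episode above 0.025 m or angle between eye_loupe's own z axis and vertical above 0.5 rad).
It fails at once if the polish bar is moved more than 25 mm or tipped over (distance of polish_bar from where it was at the start of the episode above 0.025 m or angle between polish_bar's own z axis and vertical above 0.5 rad).
It also fails if it takes over 69 s, if anything falls off the work surface, if the arm or the gripper's body presses on something with over 40 N, if the wrist force passes 120 N, or if a joint passes its speed limit or range.

ROBOT

A 6-joint arm with a two-finger parallel gripper is mounted at the origin on a cart in front of the work surface, level with it; the furniture and walls round the work are solid. World frame = base frame: x ahead of the robot, y to its left, z up, the work surface at z = 0. Lengths are in mm, angles in rad, forces in N, time in s.
With the tool pointing down it reaches from about 275 to 825 mm from the base axis. Payload 4.9 kg.
Tool frame: the origin (TCP) lies on the centre line of the jaws, within the pads' length; the fingertips stand 14 mm ahead of it and the grasp point (between the pads) lies 5 mm behind it; z points along the fingers, y is the line along which they close (so a half turn about z gives the same grasp; the last joint's range is limited). The gripper opens to 85 mm and grips with 20 to 120 N. Pads are 22 mm wide; open, the fingers measure 114 mm over their backs; the gripper's body (76 mm by 85 mm) begins 54 mm behind the grasp point. The pads swing forward as they close: fully open they stand 13 mm farther back than shut.
Start: joints at [1.187, 0.326, -0.193, 1.052, 0, 1.437], TCP at [135.959, 532.948, 245.281] pointing down, gripper open.
Joint ranges: [-2.65, 2.65], [-0.97, 1.79], [-1.3, 1.35], [-1.93, 2.1], [-1.47, 1.37], [-3.14, 3.14]. Speed limits (rad/s): [2.57, 2.57, 3.14, 3.14, 3.14, 3.14].

INTERFACE

Orientations are given as a unit quaternion [x, y, z, w].
In Python, from bench import r gives the robot as it stands.
- The arm moves only by the shell command python3 inch.py [FORCE], which reads ROWS from standard input. ROWS is a JSON list of rows, 1 to 5 of them, each an object with the fields ax, ay, az (a rotation vector in rad), sx, sy, sz (the shift in units of 100 mm), aperture (the finger opening in mm); a field left out counts as zero (the opening has to be given); each row shifts and turns the commanded pose from where the row before left it, along the tool's axes as they then stand; what a row does not reach is not made up. A row lasts 1/12 s, in which the tool goes at most 41.7 mm and 0.125 rad, less where a joint would pass 70% of its speed; a pose out of reach is approached as far as the arm can. The fingers move at their own pace and stop on an object; FORCE is the grip in N (left out, the last holds). Time passes only in rows, so rows that do not move let the fingers close. It prints the time, the measured TCP pose, the force, the opening and the grip force at its end. Input that does not fit is refused with a message, and nothing moves.
- r.get_state(): the state, without advancing time (a new reading comes with each control period).
- r.get_image(name): name is "side" or "top" or "wrist"; returns the picture (420x560x3 uint8, red, green, blue); there is no depth.
- r.get_calibration(name): a dict with "intrinsics" (3x3 intrinsics, pixels), "origin" and "orientation" of the camera in the world; the wrist camera has in their place "tool_from_camera" (4x4, takes a point from camera to tool coordinates, whose origin is the TCP and whose axes are the flange's). Camera axes: x right, y up, looking along -z (the intrinsics and any distortion apply to the point x, -y, -z); pixel columns grow to the right and rows downward; lengths in mm; the calibration is good to about 2 mm. A picture is of the moment at which its call begins: read the wrist's pose just before it. get_calibration takes no time and is no camera call.
- r.hand_in(): hands the job in; it is judged then, once.
The state is a dict: "time_s": time; "joint_positions": joint angles; "joint_velocities": joint speeds; "joint_efforts": joint torques, N m; "tcp_pos": TCP position; "ee_rot": TCP orientation; "wrist_force": force on the tool from outside, world axes, zero at the start; "moment": the same for the moment, N m; "opening": finger opening in mm; "finger_force": force on a finger pad.
Only numpy, scipy, OpenCV 4.12 (cv2) and the standard library are available. Lean on these libraries where they do the work, as an engineer would, in place of code of your own. Each camera call takes 0.05 s, during which the arm holds its last target. There are 200 camera calls.

## Working session

There is one attempt and no reset: what is moved stays moved. The work goes in short steps, Python scripts to look and compute and a shell command to move; the robot and the scene stay as the last step left them, time stands still between calls to the robot, and variables do not carry over. Pictures are saved under pics/ and viewed, at most 10 in all, crops included, and the job is handed in when it is done.

```bash
ls; mkdir -p pics; python3 - <<'E'
from bench import r
import cv2
s=r.get_state();print(s['time_s'],s['tcp_pos'],s['ee_rot'],s['opening'])
for n in ("top","side","wrist"):
    c=r.get_calibration(n);print(n,c)
a=r.get_image("top");b=r.get_image("side")
cv2.imwrite("pics/top0.png",a[...,::-1]);cv2.imwrite("pics/side0.png",b[...,::-1])
E
```

```text
bench.py
inch.py
pics
0.0 [135.75580798 532.41523569 244.49352603] [ 1.24591568e-01  9.92207740e-01 -8.33693206e-04 -2.15099507e-04] 85.2714251453113
top {'intrinsics': array([[455.37049124,   0.        , 285.62586178],
       [  0.        , 455.37049124, 213.79573229],
       [  0.        ,   0.        ,   1.        ]]), 'origin': array([440.29344935, -50.18312678, 978.41589181]), 'orientation': array([-0.06195752,  0.05569942,  0.71294283, -0.69625524])}
side {'intrinsics': array([[517.00947173,   0.        , 281.69476946],
       [  0.        , 517.00947173, 205.10294718],
       [  0.        ,   0.        ,   1.        ]]), 'origin': array([ 303.08009087, -798.74691395,  683.70603457]), 'orientation': array([ 0.46878398, -0.07645518, -0.16428764,  0.86452632])}
wrist {'intrinsics': array([[323.62250609,   0.        , 276.33754586],
       [  0.        , 323.62250609, 204.00624382],
       [  0.        ,   0.        ,   1.        ]]), 'tool_from_camera': array([[ 7.46753589e-05,  9.60171364e-01,  2.79411787e-01,
         7.04857239e+01],
       [ 9.99999536e-01,  1.96706644e-04, -9.43222238e-04,
         1.90760763e+00],
       [-9.60617138e-04,  2.79411728e-01, -9.60170903e-01,
        -1.27965208e+02],
       [ 0.00000000e+00,  0.00000000e+00,  0.00000000e+00,
         1.00000000e+00]])}
```

View pics/top0.png

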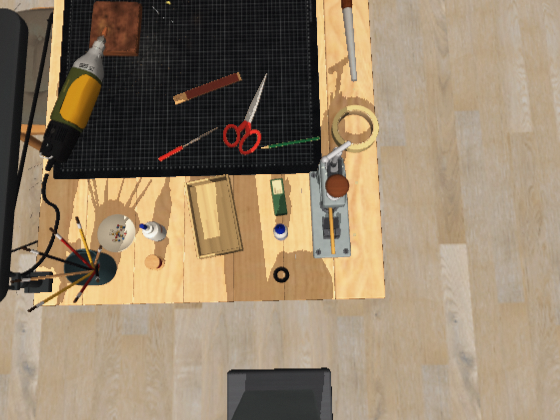

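View pics/side0.png

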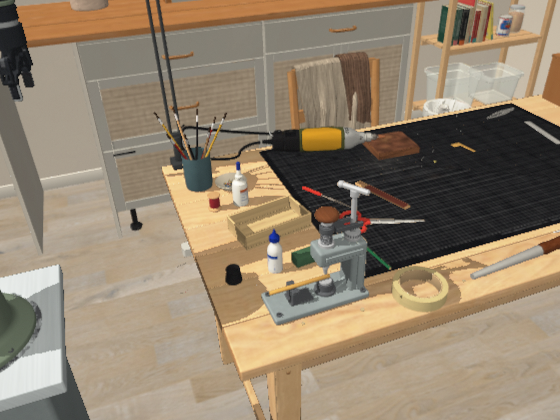

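The top view shows the press (311–350, 160–258), the tray (188–242, 176–257), the loupe (281,275), the glue bottle (280,231) and the polish bar (279,197). I'll zoom in for precise pixels.

```bash
cat > h.py <<'E'
import numpy as np
from bench import r
from scipy.spatial.transform import Rotation as R
def cam(n,s=None):
    c=r.get_calibration(n);K=c['intrinsics']
    if n=='wrist':
        T=c['tool_from_camera'];q=R.from_quat(s['ee_rot']).as_matrix()
        return K,q@T[:3,:3],q@T[:3,3]+s['tcp_pos']
    return K,R.from_quat(c['orientation']).as_matrix(),np.array(c['origin'])
def ray(C,u,v):
    K,Q,o=C;d=np.linalg.inv(K)@[u,v,1];return o,Q@[d[0],-d[1],-d[2]]
def at(C,u,v,z):
    o,d=ray(C,u,v);return o+d*(z-o[2])/d[2]
def px(C,p):
    K,Q,o=C;c=Q.T@(np.asarray(p,float)-o);c=K@[c[0],-c[1],-c[2]];return c[:2]/c[2]
E
python3 - <<'E'
import cv2
a=cv2.imread("pics/top0.png")[130:280,180:380];b=cv2.imread("pics/side0.png")[170:320,210:410]
cv2.imwrite("pics/topc.png",cv2.resize(a,(800,600),interpolation=cv2.INTER_CUBIC))
cv2.imwrite("pics/sidec.png",cv2.resize(b,(800,600),interpolation=cv2.INTER_CUBIC))
E
```

```text
(no output)
```

View pics/topc.png

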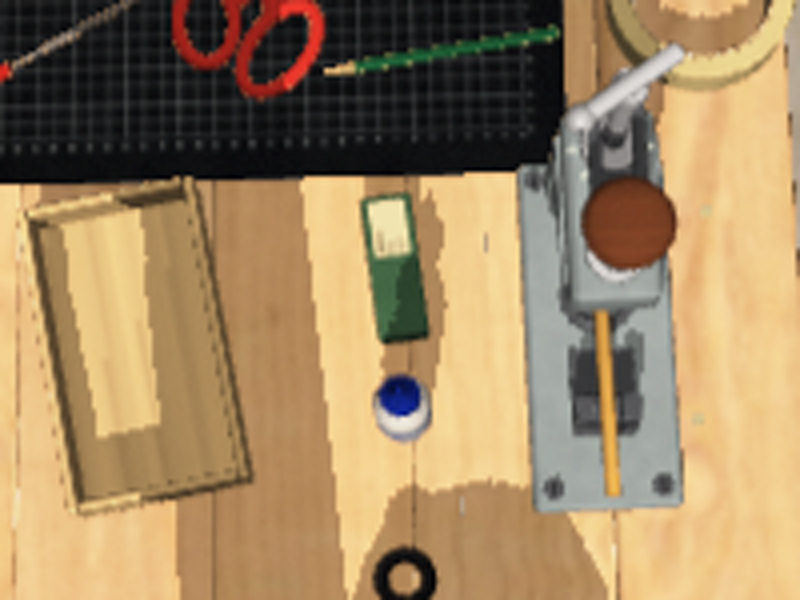

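View pics/sidec.png

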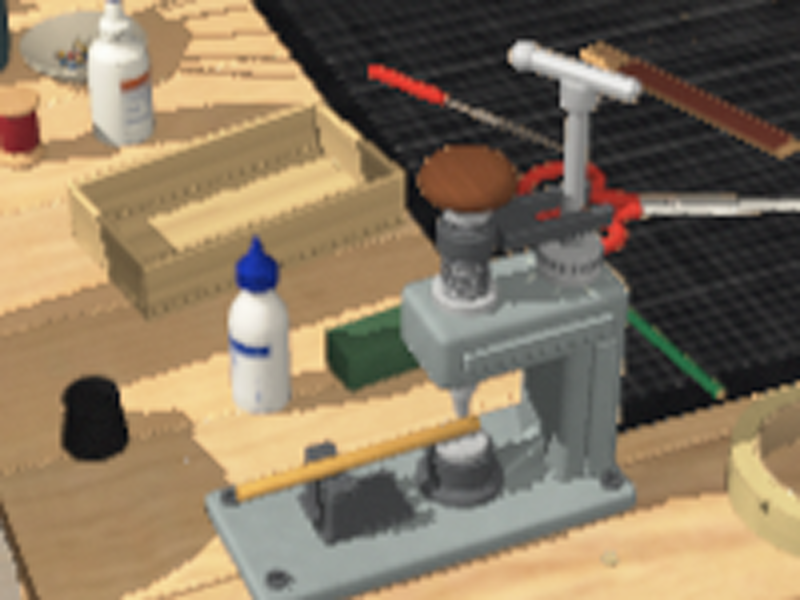

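The crops show every target: knob (630,223), ball end of the T-bar (578,118), free end (680,50), rod front end (613,494), and the tray rim corners (top crop pixels). Next I turn these into positions.

```bash
cat > m.py <<'E'
from h import *
from scipy.optimize import least_squares
T=cam('top');S=cam('side')
t=lambda u,v:((u+.5)/4-.5+180,(v+.5)/4-.5+130)
s=lambda u,v:((u+.5)/4-.5+210,(v+.5)/4-.5+170)
# press fit: (local, cam, pixel)
obs=[((-95,40,14),T,t(534,511)),((-95,-40,14),T,t(683,506)),((95,40,14),T,t(517,166)),((20,0,190),T,t(630,223)),
 ((-95,40,14),S,s(208,496)),((95,-40,14),S,s(636,486)),((20,0,190),S,s(467,180)),((72,0,224+.8),S,s(577,75))]
def P(x,l):
    c,n=np.cos(x[2]),np.sin(x[2]);return np.array([x[0]+c*l[0]-n*l[1],x[1]+n*l[0]+c*l[1],l[2]])
def f(x):
    e=[]
    for l,C,p in obs:
        b=x[3:5] if C is T else x[5:7]
        e+=list(px(C,P(x,l))+b-p)
    return np.r_[e,x[3:]*.5]
q=least_squares(f,[520,-150,0,0,0,0,0]);print('press',q.x.round(3));print(f(q.x).round(1))
bT,bS=q.x[3:5],q.x[5:7]
tt=lambda u,v,z:at(T,*(np.array(t(u,v))-bT),z)
ss=lambda u,v,z:at(S,*(np.array(s(u,v))-bS),z)
print('knob',P(q.x,(20,0,194)).round(1),'screw',P(q.x,(72,0,224)).round(1))
print('rod front top',tt(613,494,48).round(1),ss(240,490,44).round(1),'mid',tt(601,312,48).round(1))
c=np.array([tt(*p,36) for p in((25,212),(188,180),(252,480),(82,512))]);print('tray',c.round(1),c.mean(0).round(1),[np.linalg.norm(c[i]-c[i-1]).round(0) for i in range(4)])
print('yaw long',np.degrees(np.arctan2(*(c[1]-c[2])[[1,0]])),np.degrees(np.arctan2(*(c[0]-c[3])[[1,0]])))
print('tbar ball/end',tt(578,118,225).round(1),tt(680,50,225).round(1),ss(521,54,225).round(1),ss(633,88,225).round(1))
print('glue',tt(401,396,90).round(1),ss(262,395,5).round(1),'loupe',tt(405,578,30).round(1))
print('bar',[tt(*p,24).round(0) for p in((362,200),(410,195),(428,335),(381,342))])
E
python3 m.py
```

```text
press [ 6.03370e+02 -1.37814e+02  2.40000e-02 -2.31000e-01  4.41000e-01
  9.40000e-01  2.07600e+00]
[ 0.1  0.6  0.7  0.  -0.6 -0.3 -0.1 -0.4 -1.8 -0.3  0.9  1.2  0.1 -1.9
  0.6  0.4 -0.1  0.2  0.5  1. ]
knob [ 623.4 -137.3  194. ] screw [ 675.3 -136.1  224. ]
rod front top [ 514.  -138.7   48. ] [ 515.7 -135.1   44. ] mid [ 608.5 -136.3   48. ]
tray [[672.3 166.6  36. ]
 [687.6  79.7  36. ]
 [526.6  46.7  36. ]
 [512.1 134.9  36. ]] [599.7 107.   36. ] [np.float64(163.0), np.float64(88.0), np.float64(164.0), np.float64(89.0)]
yaw long 11.586973197803232 11.201711613638045
tbar ball/end [ 661.  -113.4  225. ] [ 690.1 -158.3  225. ] [ 660.8 -109.7  225. ] [ 691.7 -153.2  225. ]
glue [561.3 -32.5  90. ] [562.6 -32.8   5. ] loupe [474.6 -31.4  30. ]
bar [array([677., -12.,  24.]), array([679., -38.,  24.]), array([603., -46.,  24.]), array([600., -21.,  24.])]
```

```bash
cat > d.py <<'E'
# usage: d.py x y z yaw_deg(of tool y): prints tool-axis rz (do first), then dx dy dz
import sys;from h import *
s=r.get_state();t=np.array(list(map(float,sys.argv[1:4])));Q=R.from_quat(s['ee_rot']).as_matrix()
w=np.radians(float(sys.argv[4]));y=np.array([np.cos(w),np.sin(w),0]);z=np.array([0,0,-1.]);G=np.c_[np.cross(y,z),y,z]
rv=R.from_matrix(Q.T@G).as_rotvec()
print('t',round(s['time_s'],2),'rot',rv.round(3),'d after rot',(G.T@(t-s['tcp_pos'])).round(1),'d now',(Q.T@(t-s['tcp_pos'])).round(1),'j6 %.2f'%s['joint_positions'][5])
E
echo '[{"az":-0.092,"aperture":60},{"az":-0.092,"aperture":60},{"az":-0.092,"aperture":60}]' | python3 inch.py 60; python3 d.py 528 -139 150 91.4
```

```text
time_s: 0.35
tcp_pos: [135.8, 532.6, 244.8]
ee_rot: [-0.015, 1.0, -0.0, -0.0]
wrist_force: [-0.1, -0.8, -0.2]
opening: 59.7
finger_force: 0.0
t 0.35 rot [-0.001 -0.     0.006] d after rot [-375.6 -681.    94.8] d now [-371.4 -683.2   95.3] j6 1.16
```

Units first: shifts go in units of 100 mm. So -34 mm is -0.34, -18.7 mm is -0.187.

```bash
for i in 1; do
echo '[{"sx":-0.187,"sy":-0.34,"aperture":50},{"sx":-0.187,"sy":-0.34,"aperture":50},{"sx":-0.187,"sy":-0.34,"aperture":50},{"sx":-0.187,"sy":-0.34,"aperture":50},{"sx":-0.187,"sy":-0.34,"aperture":50}]' | python3 inch.py >/dev/null
echo '[{"sx":-0.187,"sy":-0.34,"aperture":50},{"sx":-0.187,"sy":-0.34,"aperture":50},{"sx":-0.187,"sy":-0.34,"aperture":50},{"sx":-0.187,"sy":-0.34,"aperture":50},{"sx":-0.187,"sy":-0.34,"aperture":50}]' | python3 inch.py >/dev/null
echo '[{"sx":-0.187,"sy":-0.34,"aperture":50},{"sx":-0.187,"sy":-0.34,"aperture":50},{"sx":-0.187,"sy":-0.34,"aperture":50},{"sx":-0.187,"sy":-0.34,"aperture":40},{"sx":-0.187,"sy":-0.34,"aperture":40}]' | python3 inch.py >/dev/null
echo '[{"sx":-0.187,"sy":-0.34,"sz":0.1,"aperture":40},{"sx":-0.187,"sy":-0.34,"sz":0.2,"aperture":40},{"sx":-0.187,"sy":-0.34,"sz":0.2,"aperture":40},{"sx":-0.187,"sy":-0.34,"sz":0.2,"aperture":40},{"aperture":40}]' | python3 inch.py; done
python3 d.py 528 -139 150 91.4
python3 - <<'E'
from h import *
import cv2
s=r.get_state();a=r.get_image("wrist");cv2.imwrite("pics/w1.png",a[...,::-1])
C=cam('wrist',s)
for p in((514,-140,48),(608,-137,48)):print(px(C,p))
E
```

```text
time_s: 2.02
tcp_pos: [506.6, -103.8, 174.0]
ee_rot: [-0.01, 1.0, -0.0, -0.001]
wrist_force: [0.4, -0.1, 0.5]
opening: 39.6
finger_force: 0.0
t 2.02 rot [-0.001 -0.003 -0.004] d after rot [-20.5 -35.7  24. ] d now [-20.8 -35.6  24. ] j6 -0.36
[229.8260792 207.588192 ]
[235.16992408 307.63325584]
```

View pics/w1.png

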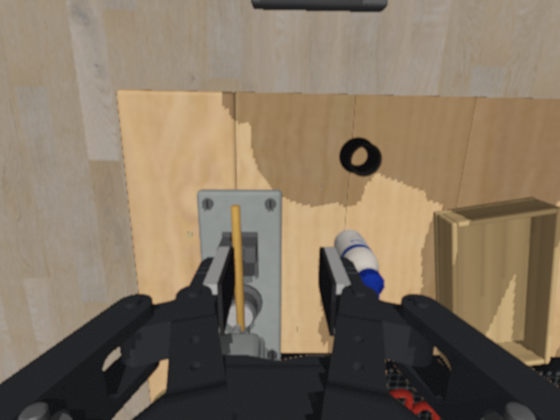

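The wrist view shows the rod from (236,206) to (240,325), about 5 px right of the prediction, so the rod's y is nearer −135. I'll aim at −136 and descend.

```bash
python3 - <<'E'
from h import *
C=cam('wrist',r.get_state());print(at(C,236,206,48),at(C,240,325,48))
E
echo '[{"sx":-0.1,"sy":-0.165,"sz":0.2,"aperture":40},{"sx":-0.105,"sy":-0.16,"sz":0.3,"aperture":40},{"sz":0.3,"aperture":40},{"sz":0.2,"aperture":40},{"aperture":40}]' | python3 inch.py; python3 d.py 528 -136 48 91.4
python3 - <<'E'
from h import *
import cv2
a=r.get_image("wrist");cv2.imwrite("pics/w2.png",a[...,::-1])
E
```

```text
[ 511.40722289 -132.22142253   48.        ] [ 625.5077163  -129.96346128   48.        ]
time_s: 2.48
tcp_pos: [523.2, -128.9, 74.4]
ee_rot: [-0.013, 1.0, 0.002, -0.004]
wrist_force: [-1.0, 1.0, 0.7]
opening: 40.2
finger_force: 0.0
t 2.48 rot [ 0.003 -0.007  0.002] d after rot [-4.6 -7.3 26.4] d now [-4.8 -7.4 26.4] j6 -0.41
```

View pics/w2.png

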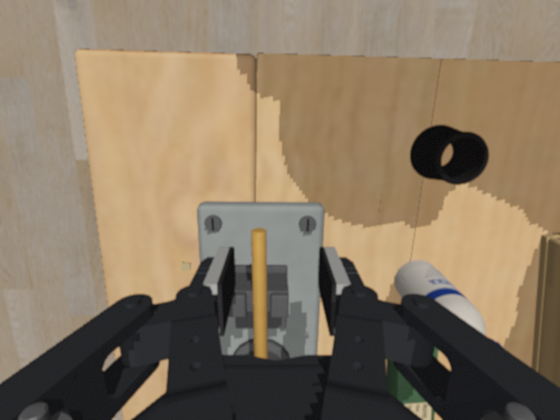

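The rod runs at column 260 and the jaw centre is at about 277, so it is about 8 mm in −y, or y≈−137.

Scaled: 8 mm is 0.08, -6 mm is -0.06.

```bash
echo '[{"aperture":40},{"sx":-0.03,"sy":-0.06,"sz":0.08,"aperture":40},{"sz":0.08,"aperture":40},{"aperture":40}]' | python3 inch.py; python3 d.py 528 -136.5 48 91.4
```

```text
time_s: 2.87
tcp_pos: [530.1, -137.0, 61.7]
ee_rot: [-0.013, 1.0, -0.0, 0.0]
wrist_force: [-1.1, -0.1, -0.2]
opening: 40.1
finger_force: 0.0
t 2.87 rot [-0.     0.     0.002] d after rot [ 2.   0.5 13.7] d now [ 2.   0.5 13.7] j6 -0.41
```

Scaled: 10 mm is 0.1, 1 mm is 0.01.

```bash
echo '[{"sx":0.01,"sz":0.1,"aperture":40},{"aperture":40},{"aperture":40}]' | python3 inch.py; python3 d.py 529 -136.5 48 91.4
```

```text
time_s: 3.12
tcp_pos: [528.2, -136.6, 51.4]
ee_rot: [-0.013, 1.0, 0.0, -0.001]
wrist_force: [-0.3, -0.7, 0.5]
opening: 40.0
finger_force: 0.0
t 3.12 rot [ 0.001 -0.001  0.002] d after rot [-0.8  0.   3.4] d now [-0.8  0.   3.4] j6 -0.41
```

Scaled: 3.4 mm is 0.034.

```bash
echo '[{"sz":0.034,"aperture":30},{"aperture":5},{"aperture":5},{"aperture":5},{"aperture":5}]' | python3 inch.py 50; echo '[{"aperture":5},{"aperture":5},{"aperture":5}]' | python3 inch.py
```

```text
time_s: 3.53
tcp_pos: [528.9, -136.8, 48.7]
ee_rot: [-0.013, 1.0, -0.0, 0.0]
wrist_force: [-0.0, -0.0, -0.6]
opening: 6.5
finger_force: 48.7
time_s: 3.78
tcp_pos: [528.9, -136.9, 48.7]
ee_rot: [-0.013, 1.0, -0.0, 0.0]
wrist_force: [0.2, 0.1, -0.3]
opening: 6.4
finger_force: 48.8
```

Scaled: 25 mm is 0.25, -20 mm is -0.2.

```bash
echo '[{"sx":0.15,"sz":-0.01,"aperture":5},{"sx":0.25,"aperture":5},{"sx":0.25,"aperture":5},{"sx":0.1,"aperture":5},{"sz":-0.2,"aperture":5}]' | python3 inch.py; echo '[{"sz":-0.35,"aperture":5},{"sz":-0.35,"aperture":5},{"sz":-0.35,"aperture":5},{"aperture":5},{"aperture":5}]' | python3 inch.py; python3 d.py 555.7 98 180 101.4
python3 - <<'E'
from h import *
import cv2
a=r.get_image("wrist");b=r.get_image("side")[80:320,100:400];cv2.imwrite("pics/w3.png",cv2.hconcat([a[120:,...,::-1].copy(),cv2.resize(b,None,fx=.8,fy=1.25)[...,::-1].copy()]))
E
```

```text
time_s: 4.2
tcp_pos: [448.8, -137.2, 67.0]
ee_rot: [-0.012, 1.0, 0.002, -0.004]
wrist_force: [-0.5, 0.5, 0.2]
opening: 6.4
finger_force: 48.9
time_s: 4.62
tcp_pos: [456.0, -139.7, 176.9]
ee_rot: [-0.013, 1.0, -0.001, 0.003]
wrist_force: [-0.6, -0.7, -1.5]
opening: 6.6
finger_force: 48.9
t 4.62 rot [-0.003  0.005 -0.173] d after rot [-144.7  213.3   -3.1] d now [-105.9  235.    -3.2] j6 -0.48
```

View pics/w3.png

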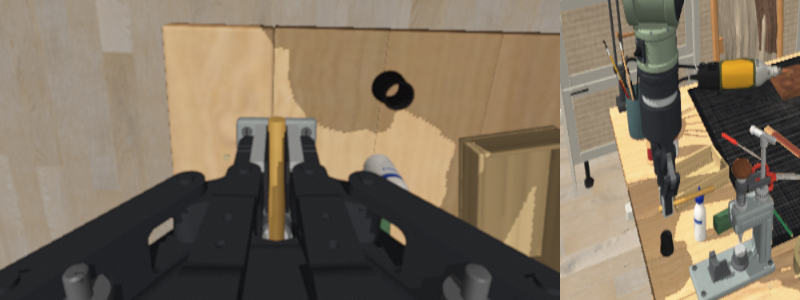

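The rod is held level (columns 270–285 between the pads) and clear of the press. Next is the tray.

Scaled: 26.7 mm is 0.267, -18 mm is -0.18.

```bash
echo '[{"az":-0.087,"aperture":5},{"az":-0.086,"aperture":5},{"sx":-0.18,"sy":0.267,"aperture":5},{"sx":-0.18,"sy":0.267,"aperture":5},{"sx":-0.18,"sy":0.267,"aperture":5}]' | python3 inch.py >/dev/null; echo '[{"sx":-0.18,"sy":0.267,"aperture":5},{"sx":-0.18,"sy":0.267,"aperture":5},{"sx":-0.18,"sy":0.267,"aperture":5},{"sx":-0.18,"sy":0.267,"aperture":5},{"sx":-0.18,"sy":0.267,"aperture":5}]' | python3 inch.py >/dev/null; echo '[{"aperture":5},{"aperture":5},{"aperture":5}]' | python3 inch.py; python3 d.py 555.7 98 22 101.4
python3 - <<'E'
from h import *
import cv2
a=r.get_image("wrist");cv2.imwrite("pics/w4.png",a[...,::-1])
E
```

```text
time_s: 5.8
tcp_pos: [551.5, 98.9, 172.8]
ee_rot: [-0.1, 0.995, -0.0, -0.002]
wrist_force: [0.1, 0.4, -0.7]
opening: 6.4
finger_force: 49.0
t 5.8 rot [ 0.    -0.004  0.001] d after rot [ -4.   -1.7 150.8] d now [ -4.5  -1.8 150.8] j6 -0.15
```

View pics/w4.png

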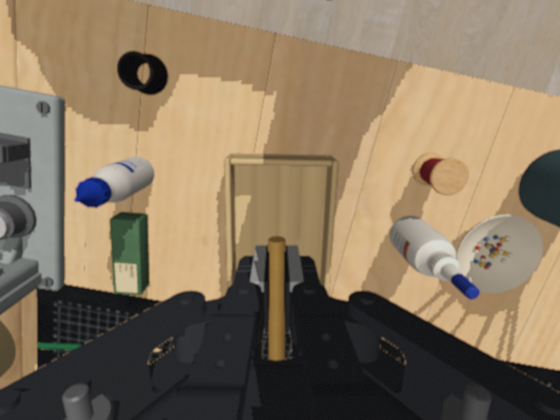

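The tray's side walls are at columns 230 and 334 and the rod at 277, so it is centred and aligned. I'll lower it.

```bash
echo '[{"sx":-0.04,"sy":-0.01,"sz":0.3,"aperture":5},{"sz":0.35,"aperture":5},{"sz":0.35,"aperture":5},{"sz":0.3,"aperture":5},{"aperture":5}]' | python3 inch.py >/dev/null;  echo '[{"aperture":5},{"aperture":5}]' | python3 inch.py; python3 d.py 555.7 98 22 101.4
```

```text
time_s: 6.43
tcp_pos: [557.7, 98.1, 46.0]
ee_rot: [-0.099, 0.995, -0.0, 0.001]
wrist_force: [-0.8, -0.5, -1.0]
opening: 6.4
finger_force: 49.0
t 6.43 rot [-0.     0.001 -0.001] d after rot [ 2.   0.3 24. ] d now [ 2.   0.3 24. ] j6 -0.15
```

```bash
echo '[{"sx":0.02,"sz":0.12,"aperture":5},{"sz":0.11,"aperture":5},{"aperture":5},{"aperture":5}]' | python3 inch.py;  echo '[{"aperture":12},{"aperture":30},{"aperture":30},{"aperture":30}]' | python3 inch.py
```

```text
time_s: 6.77
tcp_pos: [555.2, 98.4, 22.3]
ee_rot: [-0.099, 0.995, -0.0, 0.0]
wrist_force: [0.2, -0.7, -0.3]
opening: 6.4
finger_force: 49.0
time_s: 7.1
tcp_pos: [555.4, 98.6, 22.1]
ee_rot: [-0.099, 0.995, -0.0, 0.0]
wrist_force: [-0.4, -0.2, 1.1]
opening: 29.9
finger_force: 0.0
```

Scaled: -40 mm is -0.4, -35 mm is -0.35.

```bash
echo '[{"sz":-0.2,"aperture":30},{"sz":-0.35,"aperture":30},{"sz":-0.35,"aperture":30},{"sz":-0.4,"aperture":40},{"sz":-0.4,"aperture":40}]' | python3 inch.py >/dev/null; echo '[{"sz":-0.4,"aperture":40},{"sz":-0.4,"aperture":40},{"sz":-0.25,"aperture":40},{"aperture":40},{"aperture":40}]' | python3 inch.py; python3 d.py 675.3 -136.1 300 212.5
python3 - <<'E'
from h import *
import cv2
a=r.get_image("wrist");t=r.get_image("top")[130:280,180:380];cv2.imwrite("pics/w5.png",cv2.resize(t,(800,600),interpolation=cv2.INTER_CUBIC)[...,::-1])
E
```

```text
time_s: 7.93
tcp_pos: [555.9, 98.6, 298.5]
ee_rot: [-0.099, 0.995, -0.0, 0.002]
wrist_force: [-0.6, 0.3, -1.0]
opening: 40.1
finger_force: 0.0
t 7.93 rot [-0.004  0.002 -1.939] d after rot [262.1  25.4  -1.5] d now [ -70.6 -253.7   -1. ] j6 -0.15
```

View pics/w5.png

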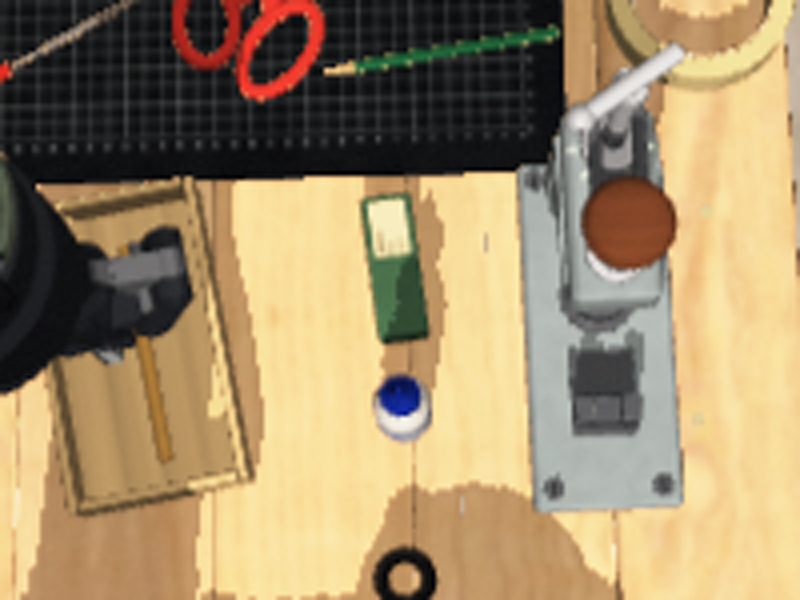

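The rod lies flat in the tray, from (125,245) to (165,460). Now I go to the screw, turning first.

```bash
echo '[{"az":-0.121,"aperture":40},{"az":-0.121,"aperture":40},{"az":-0.121,"aperture":40},{"az":-0.121,"aperture":40},{"az":-0.121,"aperture":40}]' | python3 inch.py >/dev/null
echo '[{"az":-0.121,"aperture":40},{"az":-0.121,"aperture":40},{"az":-0.121,"aperture":40},{"az":-0.121,"aperture":40},{"az":-0.121,"aperture":40}]' | python3 inch.py >/dev/null
echo '[{"az":-0.121,"aperture":40},{"az":-0.121,"aperture":40},{"az":-0.121,"aperture":40},{"az":-0.121,"aperture":40},{"az":-0.121,"aperture":40}]' | python3 inch.py >/dev/null
echo '[{"az":-0.121,"aperture":40},{"sx":0.32,"sy":0.03,"aperture":40},{"sx":0.32,"sy":0.03,"aperture":40},{"sx":0.32,"sy":0.03,"aperture":40},{"sx":0.32,"sy":0.03,"aperture":40}]' | python3 inch.py >/dev/null
echo '[{"sx":0.32,"sy":0.03,"aperture":40},{"sx":0.32,"sy":0.03,"aperture":40},{"sx":0.2,"sy":0.02,"aperture":40},{"aperture":40},{"aperture":40}]' | python3 inch.py; python3 d.py 675.3 -136.1 300 212.5
python3 - <<'E'
from h import *
import cv2
s=r.get_state();a=r.get_image("wrist");cv2.imwrite("pics/w6.png",a[...,::-1])
C=cam('wrist',s)
for p in((675.3,-136.1,229),(661,-113,229),(690,-158,229)):print(px(C,p))
E
```

```text
time_s: 10.12
tcp_pos: [650.7, -92.2, 293.7]
ee_rot: [0.876, -0.483, -0.002, 0.0]
wrist_force: [0.2, -0.6, -0.8]
opening: 40.1
finger_force: 0.0
t 10.12 rot [ 0.003  0.004 -0.005] d after rot [50.2  2.8 -6.3] d now [50.2  2.6 -6.4] j6 -2.39
[283.64263356 144.41546442]
[282.99370385 189.28779509]
[282.60506137  97.23580024]
```

View pics/w6.png

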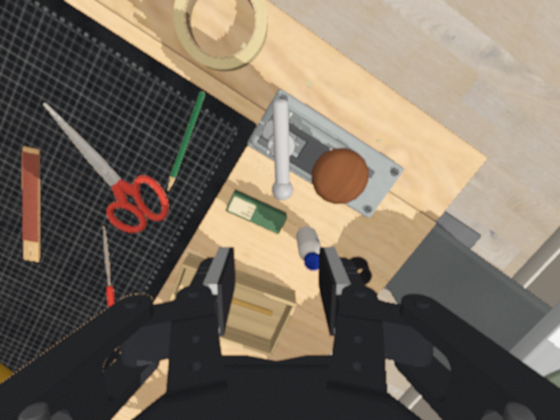

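The bar runs from (281,98) to the ball at (284,189), matching the prediction within 2 px. I'll move onto it.

Scaled: 5 mm is 0.05, 20 mm is 0.2.

```bash
echo '[{"sx":0.2,"sy":0.015,"aperture":40},{"sx":0.2,"sy":0.01,"aperture":40},{"sx":0.1,"sz":0.05,"aperture":40},{"sz":0.15,"aperture":40},{"aperture":40}]' | python3 inch.py >/dev/null; echo '[{"aperture":40},{"aperture":40}]' | python3 inch.py; python3 d.py 675.3 -136.1 236 212.8
python3 - <<'E'
from h import *
import cv2
s=r.get_state();a=r.get_image("wrist");cv2.imwrite("pics/w7.png",a[...,::-1])
E
```

```text
time_s: 10.75
tcp_pos: [675.7, -133.8, 276.7]
ee_rot: [0.876, -0.482, -0.0, -0.0]
wrist_force: [-0.4, -0.4, 0.5]
opening: 40.0
finger_force: 0.0
t 10.75 rot [ 0.     0.001 -0.007] d after rot [ 1.7  1.6 40.7] d now [ 1.7  1.6 40.7] j6 -2.44
```

View pics/w7.png

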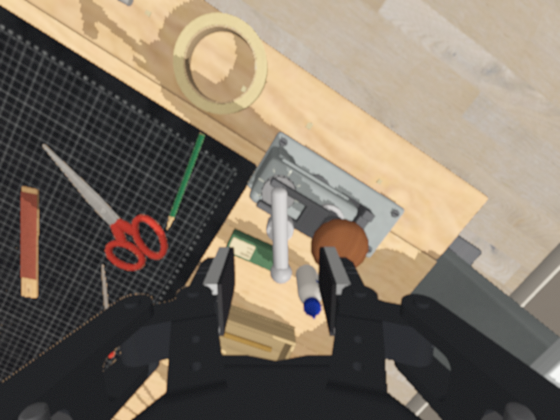

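That view was my 11th picture, one over the limit of 10, so I'll view no more and work from numbers only. It shows the bar from (279,182) to the ball at (282,275), inside the jaw lines.

```bash
python3 - <<'E'
from h import *
s=r.get_state();C=cam('wrist',s);Q=R.from_quat(s['ee_rot']).as_matrix()
b=at(C,282,275,225);e=at(C,279,183,229)
print(b,e,np.linalg.norm(b-e),np.degrees(np.arctan2(*(b-e)[[1,0]])), 'tool',Q.T@(b-s['tcp_pos']),Q.T@(e-s['tcp_pos']))
C=cam('wrist',s);print(px(C,(675.3,-136.1,229)))
E
echo '[{"sx":0.02,"sy":0.015,"sz":0.2,"aperture":40},{"sz":0.12,"aperture":25},{"aperture":25},{"aperture":25}]' | python3 inch.py; python3 d.py 675.3 -136.1 236 212.8
```

```text
[ 659.48421296 -110.96862994  225.        ] [ 692.93918686 -159.89641121  229.        ] 59.406759370867334 124.36284991013773 tool [-28.31064535   1.61939365  52.21312196] [30.92681663 -0.41350768 48.21894256]
[282.55894677 232.60251746]
time_s: 11.13
tcp_pos: [675.6, -136.9, 244.9]
ee_rot: [0.876, -0.482, -0.0, 0.0]
wrist_force: [0.3, 0.1, 0.5]
opening: 25.4
finger_force: 0.0
t 11.13 rot [ 0.     0.001 -0.008] d after rot [-0.8 -0.2  8.9] d now [-0.8 -0.2  8.9] j6 -2.44
```

```bash
echo '[{"az":-0.01,"sx":-0.008,"sz":0.05,"aperture":25},{"sz":0.037,"aperture":25},{"aperture":25},{"aperture":25}]' | python3 inch.py; echo '[{"aperture":5},{"aperture":5},{"aperture":5},{"aperture":5}]' | python3 inch.py 50; python3 d.py 675.3 -136.1 236 212.8; python3 -c "
from bench import r;print(r.get_state()['moment'])"
```

```text
time_s: 11.47
tcp_pos: [675.5, -136.6, 236.1]
ee_rot: [0.878, -0.478, 0.0, -0.0]
wrist_force: [-0.4, -0.1, 0.3]
opening: 25.1
finger_force: 0.0
time_s: 11.8
tcp_pos: [675.9, -136.8, 237.9]
ee_rot: [0.878, -0.478, 0.001, -0.0]
wrist_force: [-1.7, 1.1, 5.7]
opening: 7.2
finger_force: 64.6
t 11.8 rot [-0.002 -0.002  0.002] d after rot [-1.   0.1  1.9] d now [-1.   0.1  1.9] j6 -2.45
[ 0.13542857  0.36368203 -0.03189438]
```

```bash
echo '[{"sz":-0.02,"aperture":5},{"az":0.08,"aperture":5},{"az":0.1,"aperture":5},{"az":0.1,"aperture":5},{"aperture":5}]' | python3 inch.py 60; python3 d.py 675.3 -136.1 236 212.8; python3 -c "
from bench import r;print(r.get_state()['moment'])"
```

```text
time_s: 12.22
tcp_pos: [675.4, -136.8, 237.8]
ee_rot: [0.803, -0.596, -0.0, 0.0]
wrist_force: [-0.2, 0.3, -0.8]
opening: 6.7
finger_force: 69.7
t 12.22 rot [ 0.    0.   -0.28] d after rot [-0.6 -0.3  1.8] d now [-0.7 -0.1  1.8] j6 -2.17
[-0.01400986  0.03710877 -0.04735558]
```

```bash
echo '[{"az":0.11,"aperture":5},{"az":0.11,"aperture":5},{"az":0.11,"aperture":5},{"az":0.11,"aperture":5},{"az":0.11,"aperture":5}]' | python3 inch.py|grep tcp; echo '[{"az":0.11,"aperture":5},{"az":0.11,"aperture":5},{"az":0.11,"aperture":5},{"az":0.11,"aperture":5},{"az":0.11,"aperture":5}]' | python3 inch.py|grep tcp;  echo '[{"az":0.11,"aperture":5},{"az":0.11,"aperture":5},{"az":0.11,"aperture":5},{"az":0.1,"aperture":5},{"aperture":5}]' | python3 inch.py;  python3 d.py 675.3 -136.1 236 212.8; python3 -c "
from bench import r;print(r.get_state()['moment'])"
```

```text
tcp_pos: [675.2, -136.8, 237.7]
tcp_pos: [674.9, -136.7, 237.5]
time_s: 13.47
tcp_pos: [674.8, -136.6, 237.3]
ee_rot: [-0.167, 0.986, 0.0, -0.001]
wrist_force: [-2.7, 1.0, -1.2]
opening: 6.3
finger_force: 69.3
t 13.47 rot [ 0.002 -0.    -1.807] d after rot [-0.1 -0.7  1.3] d now [-0.6  0.3  1.3] j6 -0.64
[ 0.02706942  0.3096038  -0.05681034]
```

```bash
m(){ python3 -c "
from h import *
s=r.get_state();y=R.from_quat(s['ee_rot']).as_matrix()[:,1];print(s['time_s'],'yaw',np.degrees(np.arctan2(y[1],y[0])).round(2),'m',np.round(s['moment'],3),s['opening'])"; }
echo '[{"az":0.08,"aperture":5},{"az":0.06,"aperture":5},{"aperture":5}]' | python3 inch.py>/dev/null; m
echo '[{"az":0.05,"aperture":5},{"aperture":5}]' | python3 inch.py>/dev/null; m
echo '[{"az":0.05,"aperture":5},{"aperture":5}]' | python3 inch.py>/dev/null; m
```

```text
13.7167 yaw 101.36 m [ 0.046  0.406 -0.045] 6.405272633712019
13.8833 yaw 98.51 m [ 0.09   0.426 -0.057] 6.686592010369657
14.05 yaw 95.63 m [ 0.154  0.407 -0.029] 6.810018178759349
```

```bash
m(){ python3 -c "
from h import *
s=r.get_state();y=R.from_quat(s['ee_rot']).as_matrix()[:,1];print(s['time_s'],'yaw',np.degrees(np.arctan2(y[1],y[0])).round(2),'m',np.round(s['moment'],3),s['opening'])"; }
echo '[{"az":0.04,"aperture":5},{"aperture":5}]' | python3 inch.py>/dev/null; m
echo '[{"az":0.03,"aperture":5},{"aperture":5}]' | python3 inch.py>/dev/null; m
echo '[{"az":0.03,"aperture":5},{"aperture":5}]' | python3 inch.py>/dev/null; m
echo '[{"az":0.03,"aperture":5},{"aperture":5}]' | python3 inch.py>/dev/null; m
```

```text
14.2167 yaw 93.34 m [ 0.13   0.466 -0.032] 6.710028730712037
14.3833 yaw 91.61 m [ 0.185  0.547 -0.046] 6.480103525347206
14.55 yaw 89.91 m [0.158 0.575 0.305] 6.702188496164498
14.7167 yaw 88.19 m [0.288 0.379 0.486] 6.289507485209073
```

Yaw 91° agrees with the expected bottom at 91.4°, and the torque jumped from 0.05 to 0.49 N m, so the screw is bottomed. I'll hold, then back it off to tool yaw ≈181°.

```bash
echo '[{"aperture":5},{"aperture":5},{"aperture":5},{"aperture":5}]' | python3 inch.py >/dev/null
echo '[{"az":-0.1,"aperture":5},{"az":-0.11,"aperture":5},{"az":-0.11,"aperture":5},{"az":-0.11,"aperture":5},{"az":-0.11,"aperture":5}]' | python3 inch.py>/dev/null
echo '[{"az":-0.11,"aperture":5},{"az":-0.11,"aperture":5},{"az":-0.11,"aperture":5},{"az":-0.11,"aperture":5},{"az":-0.11,"aperture":5}]' | python3 inch.py>/dev/null
echo '[{"az":-0.11,"aperture":5},{"az":-0.11,"aperture":5},{"az":-0.11,"aperture":5},{"az":-0.11,"aperture":5},{"az":-0.08,"aperture":5}]' | python3 inch.py>/dev/null
echo '[{"aperture":5},{"aperture":5}]' | python3 inch.py;python3 -c "
from h import *
s=r.get_state();y=R.from_quat(s['ee_rot']).as_matrix()[:,1];print(s['time_s'],'yaw',np.degrees(np.arctan2(y[1],y[0])).round(2),'m',np.round(s['moment'],3),s['joint_positions'][5])"
```

```text
time_s: 16.47
tcp_pos: [675.5, -136.8, 238.0]
ee_rot: [0.708, -0.706, 0.0, -0.0]
wrist_force: [-1.6, 1.0, -5.8]
opening: 6.4
finger_force: 69.1
16.4667 yaw -179.89 m [0.261 0.526 0.124] -1.87957715292191
```

```bash
echo '[{"aperture":15},{"aperture":30},{"aperture":35},{"sz":-0.15,"aperture":35},{"sz":-0.2,"aperture":35}]' | python3 inch.py >/dev/null; echo '[{"sz":-0.2,"aperture":35},{"sx":0.2,"aperture":35},{"sx":0.2,"aperture":35},{"aperture":35},{"aperture":35}]' | python3 inch.py; python3 d.py 623.4 -137.3 225 91.4
python3 - <<'E'
from h import *
import cv2
s=r.get_state();a=r.get_image("wrist").copy();C=cam('wrist',s)
cv2.imwrite('pics/w8.png',a[...,::-1])
print([px(C,p).round() for p in((675.3,-136,229),(675,-109,229),(676,-163,229),(623,-137,194))])
h=cv2.cvtColor(a,cv2.COLOR_RGB2HSV);g=((h[...,1]<40)&(h[...,2]>150)).astype(np.uint8)
n,l,st,c=cv2.connectedComponentsWithStats(g)
for i in np.argsort(-st[1:,4])[:8]+1:
    y,x=np.nonzero(l==i);P=np.c_[x,y];w,v=np.linalg.eigh(np.cov(P.T));print(st[i],c[i].round(),'ang',np.degrees(np.arctan2(v[1,1],v[0,1])).round(1),w.round(1))
E
```

```text
time_s: 17.3
tcp_pos: [676.1, -178.0, 293.8]
ee_rot: [0.708, -0.706, 0.001, -0.0]
wrist_force: [0.3, -0.9, 0.4]
opening: 34.8
finger_force: 0.0
t 17.3 rot [-2.000e-03  1.000e-03  1.549e+00] d after rot [51.7 42.  68.8] d now [-40.9  52.7  68.6] j6 -1.94
[array([279., 283.]), array([279., 318.]), array([278., 246.]), array([347., 259.])]
[    0     0   354   109 14767] [163.  46.] ang -171.7 [ 470.  9974.3]
[ 435    0  125   60 4879] [509.  23.] ang -168.4 [ 202.  1202.8]
[ 374   77  186   78 4782] [484. 111.] ang -169.0 [ 149.1 2692.5]
[ 262  168  145   64 4175] [350. 193.] ang -171.8 [ 315.8 1402.9]
[ 450  245  104   59 2556] [488. 279.] ang -166.3 [171.6 625.8]
[ 448  306  102   32 1314] [507. 324.] ang -174.2 [ 27.4 753.4]
[   0   76   89   33 1301] [33. 98.] ang -177.1 [ 49.5 435.2]
[ 267  236   34   90 1287] [281. 280.] ang 96.2 [ 35.2 648.6]
```

```bash
python3 - <<'E'
from h import *
import cv2
a=cv2.imread('pics/w8.png');h=cv2.cvtColor(a,cv2.COLOR_BGR2HSV)
g=((h[...,1]<40)&(h[...,2]>150))
for y in range(236,328,7):
    x=np.nonzero(g[y,262:304])[0]+262;print(y,x.min() if len(x) else 0,x.max() if len(x) else 0,len(x), a[y,262:304:4,1])
E
```

```text
236 294 300 7 [125 138 138  79  98  79 138 136 160 169  91]
243 262 300 26 [173 163 154 111 114 116 158 168 182 183 101]
250 273 284 12 [ 61  59  70 172 194 206  72  59  60  60  66]
257 273 285 13 [ 68 142 138 178 207 213 127 107 107 118 118]
264 273 284 12 [ 50 143 137 176 207 213 101  70  66  65  67]
271 273 287 15 [ 55 151 118 175 206 212 152 141 153 143  98]
278 267 290 23 [ 58 149 159 172 205 212 202 197 207 200 130]
285 269 289 19 [ 81 207 148 168 205 211 195 190 188 179 145]
292 273 284 12 [ 81 212 210 164 203 211 207 211 208 207 209]
299 273 284 12 [ 81 212 209 161 202 211 206 209 207 207 208]
306 274 284 11 [ 53 156 157 159 200 211 168 202 203 208 207]
313 274 287 14 [ 38 157 131 156 194 204 177 158 160 157 157]
320 273 287 15 [ 32 159 139 169 201 217 196 157 158 159 159]
327 0 0 0 [ 31 152 150 151 153 150 150 147 146 145 138]
```

The bar is straight and aligned with the tool (columns 273–284), about 89° from its bottomed position. Now the knob.

Units first: shifts go in units of 100 mm. So 20 mm is 0.2, 25 mm is 0.25.

```bash
echo '[{"az":0.12,"aperture":0},{"az":0.12,"aperture":0},{"az":0.12,"aperture":0},{"az":0.12,"aperture":0},{"az":0.12,"aperture":0}]' | python3 inch.py 40 >/dev/null
echo '[{"az":0.12,"aperture":0},{"az":0.12,"aperture":0},{"az":0.12,"aperture":0},{"az":0.12,"aperture":0},{"az":0.12,"aperture":0}]' | python3 inch.py >/dev/null
echo '[{"az":0.12,"aperture":0},{"az":0.12,"aperture":0},{"az":0.11,"sx":0.2,"sy":0.15,"aperture":0},{"sx":0.2,"sy":0.15,"aperture":0},{"sx":0.12,"sy":0.12,"aperture":0}]' | python3 inch.py >/dev/null
echo '[{"sz":0.25,"aperture":0},{"sz":0.25,"aperture":0},{"sz":0.1,"aperture":0},{"aperture":0},{"aperture":0}]' | python3 inch.py; python3 d.py 623.4 -137.3 215 91.4
```

```text
time_s: 19.02
tcp_pos: [621.1, -137.9, 233.1]
ee_rot: [-0.013, 1.0, 0.0, -0.0]
wrist_force: [0.1, -0.4, 1.1]
opening: 0.1
finger_force: 0.0
t 19.02 rot [ 0.    -0.001  0.001] d after rot [-2.3  0.6 18.1] d now [-2.3  0.6 18. ] j6 -0.36
```

```bash
m(){ python3 -c "
from h import *
s=r.get_state();print(round(s['time_s'],2),s['tcp_pos'].round(1),'F',np.round(s['wrist_force'],1))"; }
echo '[{"sx":-0.023,"sy":0.006,"sz":0.1,"aperture":0},{"sz":0.1,"aperture":0},{"aperture":0},{"aperture":0}]' | python3 inch.py>/dev/null; m
echo '[{"sz":0.06,"aperture":0},{"sz":0.06,"aperture":0},{"aperture":0}]' | python3 inch.py>/dev/null; m
echo '[{"sz":0.04,"aperture":0},{"aperture":0},{"aperture":0}]' | python3 inch.py>/dev/null; m
```

```text
19.35 [ 623.1 -137.7  212.2] F [-1.2 -0.3  0.1]
19.6 [ 624.2 -138.   201. ] F [ 0.4 -0.2  5.5]
19.85 [ 624.2 -138.1  198.1] F [0.2 0.1 6.6]
```

```bash
m(){ python3 -c "
from h import *
s=r.get_state();print(round(s['time_s'],2),s['tcp_pos'].round(1),'F',np.round(s['wrist_force'],1))"; }
echo '[{"sz":0.03,"aperture":0},{"sz":0.02,"aperture":0},{"aperture":0}]' | python3 inch.py>/dev/null; m
echo '[{"sz":0.02,"aperture":0},{"sz":0.02,"aperture":0},{"aperture":0}]' | python3 inch.py>/dev/null; m
echo '[{"sz":0.02,"aperture":0},{"sz":0.01,"aperture":0},{"aperture":0}]' | python3 inch.py>/dev/null; m
```

```text
20.1 [ 624.3 -138.1  193.7] F [-2.2  1.  10.5]
20.35 [ 624.3 -138.1  190.2] F [-2.7  1.  13.3]
20.6 [ 624.4 -138.1  189.5] F [-5.4  1.2 22.5]
```

```bash
m(){ python3 -c "
from h import *
s=r.get_state();print(round(s['time_s'],2),s['tcp_pos'].round(1),'F',np.round(s['wrist_force'],1))"; }
echo '[{"sz":0.01,"aperture":0},{"aperture":0},{"aperture":0},{"aperture":0}]' | python3 inch.py>/dev/null; m
echo '[{"sz":-0.06,"aperture":0},{"sz":-0.08,"aperture":0},{"sz":-0.1,"aperture":0},{"sz":-0.15,"aperture":0},{"sz":-0.3,"aperture":0}]' | python3 inch.py>/dev/null;
echo '[{"sz":-0.3,"aperture":0},{"sz":-0.2,"aperture":0},{"sx":0.35,"aperture":0},{"sx":0.35,"aperture":0},{"sx":0.35,"aperture":0}]' | python3 inch.py>/dev/null
echo '[{"sx":0.35,"aperture":0},{"sx":0.35,"aperture":0},{"aperture":0},{"aperture":0},{"aperture":0}]' | python3 inch.py>/dev/null;m
python3 - <<'E'
from h import *
import cv2
a=r.get_image("top");o=cv2.imread('pics/top0.png')[...,::-1]
cv2.imwrite('pics/top9.png',a[...,::-1])
for n,(u0,u1,v0,v1) in dict(glue=(270,290,220,242),bar=(268,290,176,218),loupe=(270,292,264,285),knob=(325,350,174,198),tbar=(318,358,138,172)).items():
    print(n,np.abs(a[v0:v1,u0:u1].astype(int)-o[v0:v1,u0:u1]).mean().round(1))
h=cv2.cvtColor(a,cv2.COLOR_RGB2HSV)
k=lambda im:np.mean(np.argwhere((cv2.cvtColor(np.ascontiguousarray(im),cv2.COLOR_RGB2HSV)[165:205,320:355,1]>130)),0)
print('knob px',k(a),k(o))
E
```

```text
20.93 [ 624.4 -138.1  189.4] F [-7.8  2.4 27.6]
22.18 [ 449.1 -142.4  303.3] F [-0.1 -0.7 -0.2]
glue 17.4
bar 16.4
loupe 15.7
knob 13.8
tbar 30.2
knob px [20.28813559 16.95399516] [20.30769231 16.97596154]
```

```bash
python3 - <<'E'
from h import *
import cv2
a=cv2.imread('pics/top9.png');C=cam('top')
print([px(C,p).round(1) for p in((675.3,-136,229),(675,-109,229),(676,-163,229))])
h=cv2.cvtColor(a,cv2.COLOR_BGR2HSV)
for u in range(318,358,3): 
    v=np.nonzero((h[135:176,u,1]<40)&(h[135:176,u,2]>140))[0]+135;print(u,v)
y,x=np.nonzero((h[165:270,185:250,0]>10)&(h[165:270,185:250,0]<22)&(h[165:270,185:250,1]>150));print('rod',len(x),x.min()+185,x.max()+185,y.min()+165,y.max()+165)
E
```

```text
[array([337.5, 149.6]), array([321.7, 150.2]), array([353.3, 148.8])]
318 [151 152]
321 [148 149 150 151 152 153 154 155 160 161 162 163 164 165 166 167 168 169
 170]
324 [149 150 151 152 153 158 159 160 161 162 163 164 165 166 167 168 169 170
 171 172 173 174 175]
327 [149 150 151 152 153]
330 [149 150 151 152 153 158 159 160 161]
333 [149 150 151 152 153 168 169 170 171]
336 [148 149 150 151 152 154 165 166 167 168 169 170]
339 [147 148 149 150 151 154]
342 [149 150 151 158 165 166 167]
345 [148 149 150 151 173]
348 [148 149 150 151]
351 [148 149 150 151]
354 []
357 []
rod 180 210 222 191 244
```

The T-bar still lies crosswise as set (row ~150 from column 318 to 351), the knob is back up, and the rod is in the tray.

```bash
python3 -c "
from bench import r;print(r.hand_in())"
```

```text
the job is handed in; nothing more can be done
None
```

I handed the job in at about 22 s of the 69 s; no verdict came back. By my own measurements the rod lies flat in the tray, the screw was bottomed and backed off about 89°, and the knob went to its firm stop and came back up. I never touched the glue bottle, loupe or polish bar, but I viewed 11 pictures, one over the limit of 10.

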